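# Dip the brush in the open pot and lay it to dry

### The arm

A 6-joint arm with a two-finger parallel gripper is mounted at the origin on a cart in front of the work surface, level with it; the furniture and walls round the work are solid. World frame = base frame: x ahead of the robot, y to its left, z up, the work surface at z = 0. Lengths are in m, angles in rad, forces in N, time in s.
With the tool pointing down it reaches from about 0.25 to 0.775 m from the base axis. Payload 4 kg.
Tool frame: the origin (TCP) lies midway between the tips of the shut fingers; the grasp point (between the pads) lies 19 mm behind it; z points along the fingers, y is the line along which they close (so a half turn about z gives the same grasp; the last joint's range is limited). The gripper opens to 94 mm and grips with 3 to 60 N. Pads are 16 mm wide; open, the fingers measure 119 mm over their backs; the gripper's body (75 mm by 177 mm) begins 78 mm behind the grasp point.
Start: joints at [-1.396, 0.087, 1.371, -0, 1.684, -0.103], TCP at [0.151, -0.529, 0.184] pointing down, gripper open.
Joint ranges: [-3.1, 3.1], [-0.76, 2.03], [0.27, 2.55], [-1.08, 4.22], [0.17, 2.65], [-2.57, 2.57]. Speed limits (rad/s): [2.79, 2.79, 3.14, 3.14, 3.14, 3.14].

### API

Orientations are given as a rotation vector (axis times angle).
In Python, from cell import bot gives the robot as it stands.
- The arm moves only by the tool step_arm, never from a script. Its argument "steps" is a list of rows, each an object with "translation": the shift along the tool's x, y, z in cm, a list of three; "dr": the turn, a rotation vector about the tool's x, y, z in degrees, a list of three; "claw": the finger opening in cm, from 0 to 9.4. A call has 1 to 10 rows; each row shifts and turns the commanded pose from where the row before left it, along the tool's axes as they then stand; what a row does not reach is not made up. A row lasts 1/8 s, in which the tool goes at most 62.5 mm and 10.7 degrees, less where a joint would pass 70% of its speed; a pose out of reach is approached as far as the arm can. A call with a gripper value outside its range is refused whole. The fingers move at their own pace and stop on an object; "grip_force" is the grip in N (left out, the last holds). Time passes only in rows, so rows that do not move let the fingers close. It gives the time, the measured TCP pose, the force, the opening and the grip force at its end, in the units of the state.
- bot.get_obs(): the state, without advancing time (a new reading comes with each control period).
- bot.read_camera(name): name is "scene" or "top" or "wrist"; returns (picture, depth): 400x640x3 uint8, red, green, blue; 400x640 float32, m along the optical axis (not along the pixel's ray), 0 where there is no reading.
- bot.calibration(name): a dict with "intrinsics" (3x3 intrinsics, pixels), "rvec" (rotation vector, rad) and "tvec" (3), from world to camera coordinates, as OpenCV has them. Camera axes: x right, y down, z forward; pixel columns grow to the right and rows downward; lengths in m; the calibration is good to about 2 mm. A picture is of the moment at which its call begins: read the wrist's pose just before it. calibration takes no time and is no camera call; for the wrist camera it gives the pose at the moment of the call.
- bot.sign_off(): hands the job in; it is judged then, once.
The state is a dict: "time_s": time; "joints": joint angles; "joint_vel": joint speeds; "joint_torque": joint torques, N m; "tool_pos": TCP position; "tcp_rot": TCP orientation; "ft_force": force on the tool from outside, world axes, zero at the start; "moment": the same for the moment, N m; "grip_width": finger opening in m; "grip_force": force on a finger pad.
Only numpy, scipy, OpenCV 4.12 (cv2) and the standard library are available. Lean on these libraries where they do the work, as an engineer would, in place of code of your own. Each camera call takes 0.05 s, during which the arm holds its last target. There are 200 camera calls.

### The job

One of the two pots in the stand is open (it has only an open ring on its rim), the other has its lid on. Pick up the flat brush, dip its bristles well down into the open pot, then lay the brush to dry on the wooden rest, its handle down in both notches and its bristles over the drip tray. Leave the other things on the desk where they are.

Things in the scene. Friction and masses are not known exactly. Their poses are not given: they have to be found in the camera images.
- brush: Loose flat brush, 150 mm long, 50 g: light-wood handle 100 mm long, 14 mm wide, 12 mm thick, then a steel ferrule 22 mm wide and 32 mm of dark, stiff bristles 22 mm wide, 9 mm thick. Origin: under the middle of the handle. x runs along the handle to the bristles, y across the width, z up. It starts lying flat on the desk, bristles pointing roughly to -y.
- brush_mid (a point): The centre of the brush handle, 6 mm above its underside; the place to grip, across y. Axes as the brush.
- brush_tip (a point): The middle of the end of the bristles, 100 mm from brush_mid along the brush's +x. Axes as the brush.
- pot_stand: Fixed wooden board 105 x 235 x 20 mm with two equal round steel pots sunk in it, 120 mm apart along its y. Origin: centre of the underside. x points to its back (away from the robot at yaw 0), y to its left end, z up.
- pot_left (a point): Centre of the mouth of the pot at the stand's +y end, in the plane of its rim, 58 mm above the desk. The pot measures 90 mm over its rim, 83 mm inside and 41 mm deep. Axes as the stand. It has either the lid or the open ring on its rim.
- pot_right (a point): The same for the pot at the stand's -y end.
- lid: Aluminium lid, screwed on (it does not come off): a solid disc 100 mm across with a black knob 24 mm across in the middle, sitting on one of the two pots. Origin: centre of its underside, 5 mm below that pot's rim; the knob's top is 27 mm above the origin, 22 mm above the rim. Which pot it closes differs each time.
- splash_ring: Flat aluminium ring, screwed on, 100 mm across with an open hole 75 mm across, sitting on the rim of the pot that is open; its top is 5 mm above the rim. Origin: centre of its underside, 5 mm below the rim.
- rest: Fixed wooden drying rest, board 180 x 70 x 8 mm. Two uprights 10 mm thick at x = -38 and +38 mm, each with a notch 28 mm wide, open at the top: notch floors 38 mm, upright tops 54 mm above the desk. Beyond the +x upright lies a shallow metal drip tray 62 x 60 x 8 mm (x = 55 to 117 mm). Origin: on the desk midway between the uprights. x points to the tray, z up.
- rest_seat (a point): Midway between the two notches at the level of their floors, 38 mm above the desk; the underside of the handle lies here. Axes as the rest.
- sand_block: Bystander: brown sanding block 28 x 66 x 18 mm. Origin: centre of the underside.
- screwdriver: Bystander: small screwdriver 165 mm long, 22 mm thick handle. Origin: on the desk at the middle of its length.
- parts_box: Bystander: grey parts box with clear lid 75 x 122 x 30 mm. Origin: centre of the underside.
- paint_jar: Bystander: small paint jar with white cap, 30 mm across, 70 mm tall. Origin: centre of the underside.

How it is judged:
By the outcome, as a careful person would: the job done as asked, in the order asked, and still so for the second after the job is handed in, with the robot touching nothing.
It also fails if it takes over 54 s, if anything falls off the work surface, if the arm or the gripper's body presses on something with over 40 N, if the wrist force passes 120 N, or if a joint passes its speed limit or range.

## Working session

There is one attempt and no reset: what is moved stays moved. The work goes in short steps, Python scripts to look and compute and a tool call to move; the robot and the scene stay as the last step left them, time stands still between calls to the robot, and variables do not carry over. Pictures are saved under pics/ and viewed, at most 10 in all, crops included, and the job is handed in when it is done.

Besides the shell and the picture viewer there is one more tool, called after "Emit:" by a JSON object that holds its "api" and its "payload", one argument or row to a line. step_arm: Moves the arm, as the interface text tells. Its arguments: {"type":"object","properties":{"steps":{"type":"array","items":{"type":"object","properties":{"translation":{"type":"array","items":{"type":"number"}},"dr":{"type":"array","items":{"type":"number"}},"claw":{"type":"number"}}}},"grip_force":{"type":"number"}},"required":["steps"]}

```bash
mkdir -p pics
cat > h.py <<'E'
import numpy as np,cv2
from cell import bot
from scipy.spatial.transform import Rotation as R
def cloud(name):
    c=bot.calibration(name); img,d=bot.read_camera(name)
    K=np.array(c["intrinsics"]);Rm=R.from_rotvec(np.array(c["rvec"]).ravel()).as_matrix();t=np.array(c["tvec"]).ravel()
    v,u=np.mgrid[:400,:640]
    p=np.stack([(u-K[0,2])/K[0,0]*d,(v-K[1,2])/K[1,1]*d,d],-1)
    w=(p-t)@Rm
    w[d==0]=np.nan
    return img,w
def save(n,img,s=1):
    cv2.imwrite(f"pics/{n}.png",cv2.resize(img[...,::-1],None,fx=s,fy=s))
E
python3 - <<'E'
from h import *
a,w=cloud("top");np.save("top.npy",w);save("top",a)
b,w2=cloud("scene");np.save("scene.npy",w2);save("scene",b)
np.save("topimg.npy",a)
for k in [(200,320),(100,100),(300,500),(100,500),(300,100)]: print(k,w[k].round(3))
print(bot.get_obs())
E
```

```text
(200, 320) [ 0.569 -0.007  0.061]
(100, 100) [ 1.112  0.947 -0.748]
(300, 500) [ 0.347 -0.448 -0.   ]
(100, 500) [ 0.847 -0.466  0.013]
(300, 100) [ 0.244  0.857 -0.741]
{'time_s': 0.1, 'joints': array([-1.39611619e+00,  8.78496664e-02,  1.37207188e+00,  6.62331120e-06,
        1.68358027e+00, -1.03089874e-01]), 'joint_vel': array([ 0.00148662, -0.00217221, -0.00330108,  0.000428  , -0.00114414,
       -0.00092534]), 'joint_torque': array([ 2.20165421e-03, -3.41250730e+01, -3.03301871e+01,  7.20534520e-02,
        3.03826563e-02, -8.66288860e-05]), 'tool_pos': array([ 0.15072894, -0.52840248,  0.18315428]), 'tcp_rot': array([-3.10945221e+00, -4.34655743e-01,  9.69318142e-05]), 'ft_force': array([-0.9964924 ,  0.09113915, -0.01659121]), 'moment': array([0.0021265 , 0.02230999, 0.01835557]), 'grip_force': 0.0, 'grip_width': 0.09379043366774258}
```

View pics/top.png

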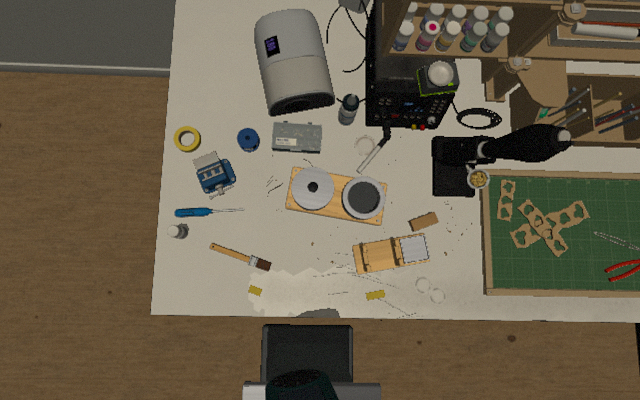

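View pics/scene.png

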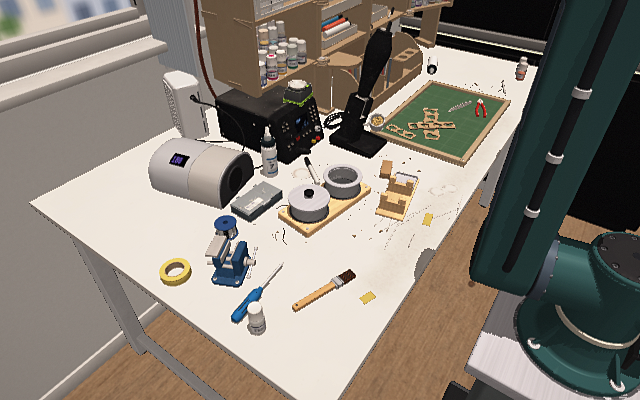

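The left pot (313,188) has the lid and the right pot (364,198) is open. The brush runs from (210,245) to its bristles at (270,267). The rest spans (355–430, 235–272), with its tray on the right, toward -y. Next I'll measure these.

Run:
```python
from h import *
w=np.load("top.npy")
def rect(r0,r1,c0,c1,z0,z1,n):
    s=w[r0:r1,c0:c1].reshape(-1,3); s=s[(s[:,2]>z0)&(s[:,2]<z1)]
    r=cv2.minAreaRect(s[:,:2].astype(np.float32)); m=np.median(s,0)
    print(n,len(s),np.round(r[0],4),np.round(r[1],4),round(r[2],1),"mean",s.mean(0).round(4),"zmed",m[2].round(4)); return s
s=rect(235,280,200,280,0.005,0.03,"brush")
e=np.linalg.svd(s[:,:2]-s[:,:2].mean(0),full_matrices=False)[2][0];e*=np.sign(-e[1]);q=(s[:,:2]-s[:,:2].mean(0))@e;print(e,q.min(),q.max())
h=s[q<q.min()+0.095];m=h.mean(0)[:2];e=np.linalg.svd(h[:,:2]-m,full_matrices=False)[2][0];e*=np.sign(-e[1])
q=(s[:,:2]-m)@e;print("handle",m,e,q.min(),q.max(),"mid",m+e*(q.max()-0.1),m+e*(q.min()+.05), "perp rng",np.ptp((h[:,:2]-m)@[-e[1],e[0]]))
print("tab z",np.nanmedian(w[235:280,280:340,2]))
rect(165,225,335,390,0.056,0.075,"ring")
rect(160,215,285,338,0.056,0.068,"lid")
rect(160,230,280,395,0.012,0.03,"board")
rect(225,280,345,440,0.004,0.06,"restall")
for a,b in((345,375),(375,405)): rect(225,280,a,b,0.047,0.06,"upr")
rect(225,270,398,440,0.004,0.03,"tray")
a=np.load("topimg.npy"); save("crop",a[140:290,195:445],3)
w2=np.load("scene.npy")
for n,(a0,a1,z0,z1) in {"ring":((0.5,0.62),(-0.16,0.0),.058,.07)}.items():
  pass
s=w2.reshape(-1,3);s=s[(s[:,2]>.045)&(s[:,2]<.06)&(s[:,0]<.47)&(s[:,0]>.3)&(abs(s[:,1]+.1)<.2)]
print(len(s)); 
if len(s): print(s.min(0),s.max(0),cv2.minAreaRect(s[:,:2].astype(np.float32)))
```

```text
brush 460 [0.4381 0.1774] [0.1495 0.0219] 71.2 mean [0.4353 0.1694 0.0101] zmed 0.0101
[-0.31849109 -0.94792585] -0.08321660287001434 0.0662655932580841
handle [0.44654034 0.20299743] [-0.31929823 -0.94765428] -0.047784334038000954 0.10169639321294134 mid [0.44599869 0.20138983] [0.44583289 0.20089774] perp rng 0.01415170213056697
tab z -0.000948993619482343
ring 639 [ 0.5793 -0.1064] [0.0982 0.0974] 1.2 mean [ 0.5777 -0.1069  0.0618] zmed 0.0618
lid 1375 [0.5973 0.0115] [0.0991 0.0967] 2.4 mean [0.5962 0.0114 0.0626] zmed 0.0626
board 2131 [ 0.6123 -0.0519] [0.235 0.155] 81.1 mean [ 0.5784 -0.066   0.0198] zmed 0.0198
restall 2213 [ 0.4614 -0.1829] [0.12  0.188] 0.4 mean [ 0.4551 -0.183   0.0136] zmed 0.0086
upr 65 [ 0.4394 -0.116 ] [0.0617 0.0105] 11.1 mean [ 0.4391 -0.1153  0.0523] zmed 0.0525
upr 65 [ 0.4549 -0.19  ] [0.0607 0.0106] 10.7 mean [ 0.4539 -0.1896  0.0517] zmed 0.0517
tray 881 [ 0.4719 -0.2381] [0.0765 0.1008] 89.6 mean [ 0.468  -0.2371  0.01  ] zmed 0.0092
101
[ 0.40922353 -0.20067354  0.04506804] [ 0.46960675 -0.10437256  0.05572755] ((0.44598188996315, -0.1524166464805603), (0.06020134687423706, 0.08721015602350235), 11.20568561553955)
```

View pics/crop.png

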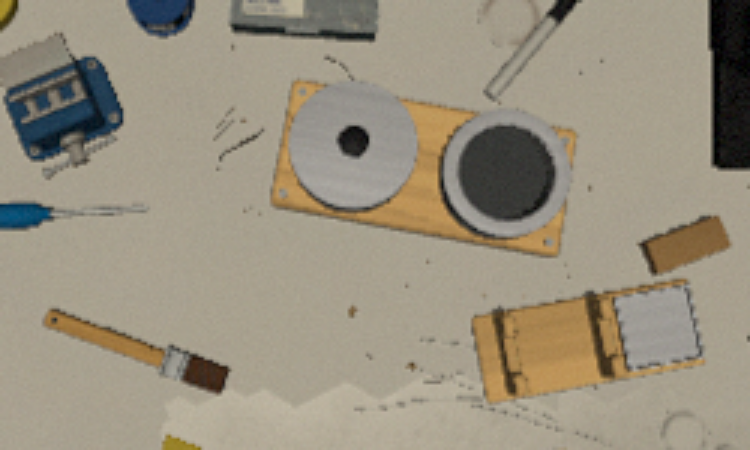

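```bash
cat >> h.py <<'E'
def down(yaw): # tool x at yaw (deg), z down
    return R.from_euler('z',yaw,degrees=True)*R.from_euler('x',180,degrees=True)
def plan(tp,tr,n,dec=2):
    o=bot.get_obs();p=np.array(o["tool_pos"]);r=R.from_rotvec(o["tcp_rot"]);print(o["time_s"],p.round(4),"j",np.degrees(o["joints"]).round(0))
    tp=np.array(tp)
    for i in range(n):
        k=n-i
        t=np.round(r.inv().apply((tp-p)/k)*100,dec); d=np.round(np.degrees((r.inv()*tr).as_rotvec())/k,1)
        print(t.tolist(),d.tolist(), "BIG" if np.linalg.norm(t)>6.2 or np.linalg.norm(d)>10.7 else "")
        p=p+r.apply(t/100); r=r*R.from_rotvec(np.radians(d))
    print("end",p.round(4))
E
python3 - <<'E'
from h import *
plan([.446,.201,.12],down(71.4),15,1)
E
```

```text
0.1 [ 0.1507 -0.5284  0.1832] j [-80.   5.  79.   0.  96.  -6.]
[3.2, -4.1, 0.4] [-0.0, -0.0, -3.7] 
[3.5, -3.9, 0.4] [-0.0, -0.0, -3.7] 
[3.7, -3.7, 0.4] [-0.0, -0.0, -3.7] 
[4.0, -3.4, 0.4] [-0.0, -0.0, -3.7] 
[4.2, -3.2, 0.4] [-0.0, -0.0, -3.7] 
[4.4, -2.9, 0.4] [-0.0, -0.0, -3.7] 
[4.5, -2.6, 0.4] [-0.0, -0.0, -3.7] 
[4.7, -2.3, 0.5] [-0.0, -0.0, -3.7] 
[4.9, -2.0, 0.4] [-0.0, -0.0, -3.7] 
[5.0, -1.7, 0.5] [-0.0, -0.0, -3.7] 
[5.1, -1.4, 0.4] [-0.0, -0.0, -3.7] 
[5.1, -1.0, 0.5] [-0.0, -0.0, -3.7] 
[5.2, -0.7, 0.4] [-0.0, -0.0, -3.7] 
[5.2, -0.4, 0.5] [-0.0, -0.0, -3.7] 
[5.3, -0.0, 0.4] [-0.1, -0.1, -3.7] 
end [0.4465 0.2013 0.1204]
```

Emit:
{"api": "step_arm", "payload": {
  "steps": [
    {"translation":[3.2,-4.1,0.4],"dr":[0,0,-3.7],"claw":5},
    {"translation":[3.5,-3.9,0.4],"dr":[0,0,-3.7],"claw":5},
    {"translation":[3.7,-3.7,0.4],"dr":[0,0,-3.7],"claw":5},
    {"translation":[4.0,-3.4,0.4],"dr":[0,0,-3.7],"claw":5},
    {"translation":[4.2,-3.2,0.4],"dr":[0,0,-3.7],"claw":5},
    {"translation":[4.4,-2.9,0.4],"dr":[0,0,-3.7],"claw":5},
    {"translation":[4.5,-2.6,0.4],"dr":[0,0,-3.7],"claw":5},
    {"translation":[4.7,-2.3,0.5],"dr":[0,0,-3.7],"claw":5},
    {"translation":[4.9,-2.0,0.4],"dr":[0,0,-3.7],"claw":5},
    {"translation":[5.0,-1.7,0.5],"dr":[0,0,-3.7],"claw":5}
  ]
}}

```text
time_s: 1.35
tool_pos: [0.3485, -0.0411, 0.1419]
tcp_rot: [2.811, 1.402, 0.001]
ft_force: [-0.2, -1.1, -0.4]
grip_width: 0.05
grip_force: 0.0
```

Emit:
{"api": "step_arm", "payload": {
  "steps": [
    {"translation":[5.1,-1.4,0.4],"dr":[0,0,-3.7],"claw":5},
    {"translation":[5.1,-1.0,0.5],"dr":[0,0,-3.7],"claw":5},
    {"translation":[5.2,-0.7,0.4],"dr":[0,0,-3.7],"claw":5},
    {"translation":[5.2,-0.4,0.5],"dr":[0,0,-3.7],"claw":5},
    {"translation":[5.3,0,0.4],"dr":[0,0,-3.7],"claw":5},
    {"translation":[0,0,0],"dr":[0,0,0],"claw":5},
    {"translation":[0,0,0],"dr":[0,0,0],"claw":5}
  ]
}}

```text
time_s: 2.22
tool_pos: [0.446, 0.2002, 0.1195]
tcp_rot: [2.551, 1.834, -0.003]
ft_force: [-0.6, -0.4, 0.5]
grip_width: 0.05
grip_force: 0.0
```

Run:
```python
from h import *
a,w=cloud("wrist"); save("wrist1",a)
m=(w[...,2]>.006)&(w[...,2]<.02)&(np.hypot(w[...,0]-.44,w[...,1]-.18)<.11)
s=w[m];f=np.array([-.319,-.948]);q0=(s[:,:2]-[.446,.2012])@f;l=(s[:,:2]-[.446,.2012])@[.948,-.319];s=s[abs(l)<.02];q0=q0[abs(l)<.02]
print(q0.min(),q0.max(),len(s))
h=s[(q0<.04)&(q0>-.06)];c=h[:,:2].mean(0);e=np.linalg.svd(h[:,:2]-c,full_matrices=False)[2][0];e*=np.sign(-e[1])
q=(s[:,:2]-c)@e; print("e",e,np.degrees(np.arctan2(e[1],e[0])),"mid from tip",c+e*(q.max()-.1),"from end",c+e*(q.min()+.05),"z",np.median(h[:,2]))
plan([.446,.2012,.003],down(71.4),6,1)
```

```text
-0.050618054496211345 0.09882932134527406 2639
e [-0.3115505 -0.9502296] -108.15269586891817 mid from tip [0.44752756 0.20189736] from end [0.44735173 0.20136107] z 0.011328316835294049
2.275 [0.4462 0.1998 0.1199] j [17. -2. 93. -0. 89. 36.]
[0.0, -0.0, 1.9] [-0.0, 0.0, -0.0] 
[0.0, -0.0, 2.0] [-0.0, 0.0, -0.0] 
[0.0, -0.0, 1.9] [-0.0, 0.0, -0.0] 
[0.0, -0.0, 2.0] [-0.0, 0.0, -0.0] 
[0.1, -0.0, 1.9] [-0.0, 0.0, -0.0] 
[0.0, -0.1, 2.0] [-0.0, 0.1, -0.0] 
end [0.4455 0.2009 0.0029]
```

View pics/wrist1.png

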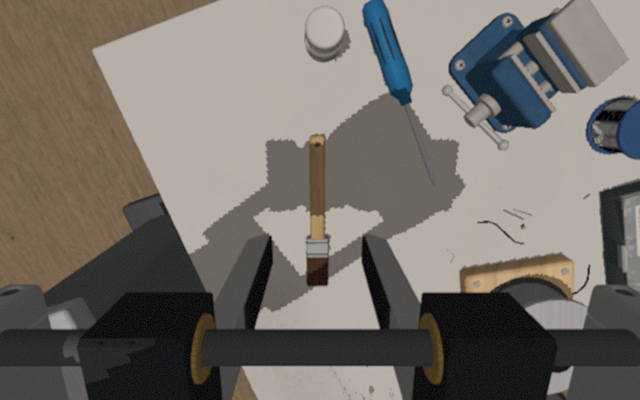

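The brush handle (317,135–235) lies between the fingers and is aligned with them. Both cameras agree to within 1.5 mm, so I'll descend and grip.

Emit:
{"api": "step_arm", "payload": {
  "steps": [
    {"translation":[0.2,0,2.5],"dr":[0,0,0],"claw":4},
    {"translation":[0,0,2.5],"dr":[0,0,0],"claw":4},
    {"translation":[0,0,2.5],"dr":[0,0,0],"claw":4},
    {"translation":[0,0,2.0],"dr":[0,0,0],"claw":4},
    {"translation":[0,0,1.4],"dr":[0,0,0],"claw":4},
    {"translation":[0,0,0.8],"dr":[0,0,0],"claw":4},
    {"translation":[0,0,0],"dr":[0,0,0],"claw":4},
    {"translation":[0,0,0],"dr":[0,0,0],"claw":4}
  ]
}}

```text
time_s: 3.28
tool_pos: [0.4479, 0.2027, 0.004]
tcp_rot: [2.551, 1.833, 0.002]
ft_force: [0.1, 0.7, 0.3]
grip_width: 0.0404
grip_force: 0.0
```

Emit:
{"api": "step_arm", "payload": {
  "steps": [
    {"translation":[0,0,0],"dr":[0,0,0],"claw":0.5},
    {"translation":[0,0,0],"dr":[0,0,0],"claw":0.5},
    {"translation":[0,0,0],"dr":[0,0,0],"claw":0.5},
    {"translation":[0,0,0],"dr":[0,0,0],"claw":0.5},
    {"translation":[0,0,0],"dr":[0,0,0],"claw":0.5},
    {"translation":[0,0,0],"dr":[0,0,0],"claw":0.5}
  ],
  "grip_force": 30
}}

```text
time_s: 4.03
tool_pos: [0.4472, 0.2025, 0.0031]
tcp_rot: [2.551, 1.834, -0.0]
ft_force: [-0.2, 0.5, -0.3]
grip_width: 0.0048
grip_force: 0.0
```

Run:
```python
from h import *
a,w=cloud("wrist"); b,_=cloud("scene")
save("w2",np.vstack([a[100:400,150:490],cv2.resize(b[240:340,260:400],(340,243))]))
```

```text
(no output)
```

View pics/w2.png

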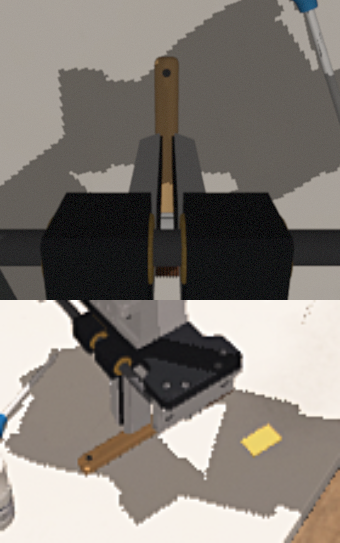

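Run:
```python
from h import *
for n in("wrist","scene"):
    a,w=cloud(n); o=bot.get_obs(); r=R.from_rotvec(o["tcp_rot"])
    t=r.inv().apply((w.reshape(-1,3)-o["tool_pos"])).reshape(w.shape)
    print(n,o["grip_width"],o["grip_force"],o["tool_pos"])
    # tool frame slices: |x|<.03,|y|<.05 ; by z (behind negative)
    for z in np.arange(-.07,.012,.004):
        m=(t[...,2]>=z)&(t[...,2]<z+.004)&(abs(t[...,0])<.03)&(abs(t[...,1])<.06)
        if m.sum()>3: q=t[m];print(round(z,3),m.sum(),"x",q[:,0].min().round(3),q[:,0].max().round(3),"y",np.percentile(q[:,1],[0,25,50,75,100]).round(3))
    if n=="wrist":
        m=(t[...,0]>.015)&(t[...,0]<.055)&(abs(t[...,1])<.03)&(t[...,2]<0)&(t[...,2]>-.014); print("handle",t[m].mean(0),np.ptp(t[m],axis=0))
```

```text
wrist 0.0053934590116381355 0.0 [0.44723004 0.20249233 0.00311942]
-0.07 258 x 0.007 0.01 y [-0.014 -0.008  0.001  0.009  0.015]
-0.066 236 x -0.007 0.01 y [-0.014 -0.008  0.004  0.01   0.015]
-0.062 279 x -0.009 0.01 y [-0.014 -0.007 -0.002  0.008  0.015]
-0.058 204 x 0.002 0.01 y [-0.014 -0.007  0.003  0.009  0.015]
-0.054 215 x 0.007 0.01 y [-0.014 -0.008  0.003  0.009  0.015]
-0.05 174 x 0.007 0.01 y [-0.014 -0.008 -0.002  0.009  0.015]
-0.046 169 x 0.007 0.01 y [-0.014 -0.007  0.003  0.009  0.015]
-0.042 145 x 0.007 0.01 y [-0.014 -0.008 -0.002  0.009  0.015]
-0.038 139 x 0.007 0.01 y [-0.014 -0.008  0.003  0.009  0.015]
-0.034 134 x 0.007 0.01 y [-0.014 -0.007  0.004  0.009  0.015]
-0.03 108 x 0.007 0.01 y [-0.012 -0.007 -0.002  0.007  0.015]
-0.026 98 x -0.008 0.01 y [-0.008 -0.002  0.001  0.005  0.01 ]
-0.022 26 x 0.001 0.009 y [-0.004 -0.002  0.003  0.003  0.006]
-0.014 7 x -0.016 0.029 y [0.001 0.002 0.002 0.004 0.004]
-0.01 1409 x -0.03 0.03 y [-0.007 -0.002  0.     0.003  0.007]
-0.006 23 x 0.003 0.029 y [-0.007 -0.007 -0.006  0.007  0.007]
-0.002 130 x -0.029 0.029 y [-0
[... 617 characters left out ...]
  0.015]
-0.046 20 x -0.01 0.008 y [-0.015 -0.014 -0.014  0.003  0.015]
-0.042 22 x -0.01 0.008 y [-0.015 -0.014 -0.01   0.003  0.015]
-0.038 22 x -0.01 0.008 y [-0.015 -0.014 -0.011  0.003  0.014]
-0.034 21 x -0.008 0.009 y [-0.016 -0.014 -0.013  0.003  0.012]
-0.03 10 x -0.011 0.008 y [-0.013 -0.007  0.002  0.004  0.011]
-0.026 7 x 0.004 0.008 y [-0.005 -0.001  0.004  0.006  0.012]
-0.01 106 x -0.02 0.03 y [-0.008 -0.005 -0.002  0.001  0.006]
-0.006 31 x -0.02 0.028 y [-0.008 -0.007 -0.007 -0.006  0.004]
-0.002 61 x -0.023 0.028 y [-0.058 -0.023 -0.007 -0.006  0.057]
0.002 984 x -0.03 0.03 y [-0.06  -0.041 -0.02   0.026  0.059]
0.006 63 x -0.029 0.029 y [-0.053 -0.04  -0.022  0.018  0.059]
```

The cloud shows the fingers really end at about tool z = -0.021, which is 21 mm short of the reported TCP. They closed above the handle and the brush didn't move. I'll open, descend about 1.9 cm while watching the force, and grip again.

Emit:
{"api": "step_arm", "payload": {
  "steps": [
    {"translation":[0,0,0],"dr":[0,0,0],"claw":4},
    {"translation":[0,0,0],"dr":[0,0,0],"claw":4},
    {"translation":[0,0,0],"dr":[0,0,0],"claw":4},
    {"translation":[0,0,0.5],"dr":[0,0,0],"claw":4},
    {"translation":[0,0,0.5],"dr":[0,0,0],"claw":4},
    {"translation":[0,0,0.4],"dr":[0,0,0],"claw":4},
    {"translation":[0,0,0.3],"dr":[0,0,0],"claw":4},
    {"translation":[0,0,0.2],"dr":[0,0,0],"claw":4},
    {"translation":[0,0,0],"dr":[0,0,0],"claw":4}
  ]
}}

```text
time_s: 5.35
tool_pos: [0.4471, 0.2025, -0.016]
tcp_rot: [2.551, 1.834, -0.0]
ft_force: [-0.4, 0.0, 0.6]
grip_width: 0.0399
grip_force: 0.0
```

Emit:
{"api": "step_arm", "payload": {
  "steps": [
    {"translation":[0,0,0],"dr":[0,0,0],"claw":0.5},
    {"translation":[0,0,0],"dr":[0,0,0],"claw":0.5},
    {"translation":[0,0,0],"dr":[0,0,0],"claw":0.5},
    {"translation":[0,0,0],"dr":[0,0,0],"claw":0.5},
    {"translation":[0,0,0],"dr":[0,0,0],"claw":0.5},
    {"translation":[0,0,0],"dr":[0,0,0],"claw":0.5}
  ],
  "grip_force": 30
}}

```text
time_s: 6.1
tool_pos: [0.4473, 0.2026, -0.0157]
tcp_rot: [2.551, 1.834, 0.0]
ft_force: [-0.2, 0.3, 1.4]
grip_width: 0.0139
grip_force: 30.0
```

The grip holds: 13.9 mm wide at 30 N. Now I'll lift and plan the dip, pitching the bristles 60° down.

Emit:
{"api": "step_arm", "payload": {
  "steps": [
    {"translation":[0,0,-1],"dr":[0,0,0],"claw":0.5},
    {"translation":[0,0,-2.5],"dr":[0,0,0],"claw":0.5},
    {"translation":[0,0,-4],"dr":[0,0,0],"claw":0.5},
    {"translation":[0,0,-4],"dr":[0,0,0],"claw":0.5},
    {"translation":[0,0,-4],"dr":[0,0,0],"claw":0.5},
    {"translation":[0,0,-3.5],"dr":[0,0,0],"claw":0.5},
    {"translation":[0,0,0],"dr":[0,0,0],"claw":0.5}
  ]
}}

```text
time_s: 6.98
tool_pos: [0.4492, 0.2032, 0.1782]
tcp_rot: [2.549, 1.832, 0.012]
ft_force: [-0.1, 0.8, -0.7]
grip_width: 0.0133
grip_force: 30.0
```

```bash
cat >> h.py <<'E'
TIP=np.array([-.101,0,-.022]); MID=np.array([-.001,0,-.022])
def dip(tipz,yaw=-5,th=60):
    T=down(yaw)*R.from_euler('y',th,degrees=True)
    c=np.array([.579-.01*np.cos(np.radians(yaw)),-.107-.01*np.sin(np.radians(yaw)),tipz])
    return c-T.apply(TIP),T
E
python3 - <<'E'
from h import *
a,w=cloud("wrist"); o=bot.get_obs(); r=R.from_rotvec(o["tcp_rot"])
t=r.inv().apply((w.reshape(-1,3)-o["tool_pos"]));m=(abs(t[:,0])<.13)&(abs(t[:,1])<.013)&(t[:,2]>-.035)&(t[:,2]<-.008);q=t[m];print("brush in tool",q.min(0),q.max(0))
for lo in(-.1,-.085,-.06,-.04,.02,.04): k=q[(q[:,0]>lo)&(q[:,0]<lo+.015)]; print(lo,len(k),k.mean(0) if len(k) else "")
p,T=dip(.12); print(p); 
plan(p,T,20,1)
E
```

```text
brush in tool [-0.10023354 -0.01288738 -0.03484951] [ 0.04945266  0.0129337  -0.01865064]
-0.1 655 [-0.09216988  0.00143495 -0.02806651]
-0.085 507 [-0.07978575  0.00173863 -0.0281761 ]
-0.06 179 [-0.04748755  0.00182417 -0.02667339]
-0.04 548 [-0.03251614  0.00168013 -0.02955493]
0.02 712 [ 0.02749299  0.00166734 -0.02985147]
0.04 543 [ 0.04510489  0.0017515  -0.02900855]
[ 0.63832594 -0.11219035  0.19646857]
7.025 [0.4479 0.2028 0.1756] j [18. -3. 87. -0. 95. 36.]
[-1.2, 1.4, -0.1] [-2.0, 2.5, 3.4] 
[-1.1, 1.5, -0.1] [-2.0, 2.5, 3.4] 
[-1.0, 1.5, -0.1] [-2.0, 2.5, 3.5] 
[-0.9, 1.6, -0.1] [-2.0, 2.5, 3.4] 
[-0.8, 1.7, -0.1] [-2.0, 2.5, 3.5] 
[-0.7, 1.7, -0.0] [-2.0, 2.5, 3.4] 
[-0.6, 1.7, -0.0] [-2.0, 2.5, 3.5] 
[-0.5, 1.8, 0.0] [-2.0, 2.5, 3.5] 
[-0.4, 1.8, 0.1] [-2.0, 2.5, 3.4] 
[-0.3, 1.8, 0.1] [-2.0, 2.5, 3.5] 
[-0.2, 1.8, 0.2] [-2.0, 2.5, 3.5] 
[-0.1, 1.8, 0.2] [-2.0, 2.5, 3.4] 
[0.0, 1.8, 0.3] [-2.0, 2.5, 3.5] 
[0.1, 1.8, 0.4] [-1.9, 2.5, 3.4] 
[0.2, 1.8, 0.4] [-2.0, 2.5, 3.5] 
[0.3, 1.8, 0.5] [-1.9, 2.5, 3.4] 
[0.4, 1.7, 0.6] [-2.0, 2.5, 3.5] 
[0.5, 1.6, 0.7] [-1.9, 2.6, 3.4] 
[0.5, 1.6, 0.8] [-2.0, 2.5, 3.5] 
[0.7, 1.6, 0.8] [-1.9, 2.6, 3.4] 
end [ 0.6387 -0.1124  0.1968]
```

Emit:
{"api": "step_arm", "payload": {
  "steps": [
    {"translation":[-1.2,1.4,-0.1],"dr":[-2,2.5,3.4],"claw":0.5},
    {"translation":[-1.1,1.5,-0.1],"dr":[-2,2.5,3.4],"claw":0.5},
    {"translation":[-1.0,1.5,-0.1],"dr":[-2,2.5,3.5],"claw":0.5},
    {"translation":[-0.9,1.6,-0.1],"dr":[-2,2.5,3.4],"claw":0.5},
    {"translation":[-0.8,1.7,-0.1],"dr":[-2,2.5,3.5],"claw":0.5},
    {"translation":[-0.7,1.7,0],"dr":[-2,2.5,3.4],"claw":0.5},
    {"translation":[-0.6,1.7,0],"dr":[-2,2.5,3.5],"claw":0.5},
    {"translation":[-0.5,1.8,0],"dr":[-2,2.5,3.5],"claw":0.5},
    {"translation":[-0.4,1.8,0.1],"dr":[-2,2.5,3.4],"claw":0.5},
    {"translation":[-0.3,1.8,0.1],"dr":[-2,2.5,3.5],"claw":0.5}
  ]
}}

```text
time_s: 8.28
tool_pos: [0.5407, 0.0444, 0.1815]
tcp_rot: [2.855, 0.923, 0.841]
ft_force: [-0.3, 0.2, -0.9]
grip_width: 0.0137
grip_force: 30.0
```

Emit:
{"api": "step_arm", "payload": {
  "steps": [
    {"translation":[-0.2,1.8,0.2],"dr":[-2,2.5,3.5],"claw":0.5},
    {"translation":[-0.1,1.8,0.2],"dr":[-2,2.5,3.4],"claw":0.5},
    {"translation":[0,1.8,0.3],"dr":[-2,2.5,3.5],"claw":0.5},
    {"translation":[0.1,1.8,0.4],"dr":[-1.9,2.5,3.4],"claw":0.5},
    {"translation":[0.2,1.8,0.4],"dr":[-2,2.5,3.5],"claw":0.5},
    {"translation":[0.3,1.8,0.5],"dr":[-1.9,2.5,3.4],"claw":0.5},
    {"translation":[0.4,1.7,0.6],"dr":[-2,2.5,3.5],"claw":0.5},
    {"translation":[0.5,1.6,0.7],"dr":[-1.9,2.6,3.4],"claw":0.5},
    {"translation":[0.5,1.6,0.8],"dr":[-2,2.5,3.5],"claw":0.5},
    {"translation":[0.7,1.6,0.8],"dr":[-1.9,2.6,3.4],"claw":0.5}
  ]
}}

```text
time_s: 9.52
tool_pos: [0.6368, -0.1127, 0.1912]
tcp_rot: [2.686, -0.12, 1.539]
ft_force: [-0.1, 1.4, -0.3]
grip_width: 0.0135
grip_force: 30.0
```

Emit:
{"api": "step_arm", "payload": {
  "steps": [
    {"translation":[0,0,0],"dr":[0,0,0],"claw":0.5},
    {"translation":[0,0,0],"dr":[0,0,0],"claw":0.5}
  ]
}}

```text
time_s: 9.78
tool_pos: [0.6374, -0.1121, 0.1934]
tcp_rot: [2.685, -0.114, 1.54]
ft_force: [-0.6, 1.3, -0.5]
grip_width: 0.0136
grip_force: 30.0
```

Run:
```python
from h import *
o=bot.get_obs(); r=R.from_rotvec(o["tcp_rot"]); print("tip",o["tool_pos"]+r.apply(TIP),"bristle dir",-r.as_matrix()[:,0])
b,w=cloud("scene"); save("s3",b[120:260,230:410],4)
p,T=dip(.027); plan(p,T,8,1)
```

```text
tip [ 0.56765018 -0.10620454  0.11735436] bristle dir [-0.50317063  0.04177868 -0.86317661]
9.825 [ 0.6377 -0.1122  0.1944] j [-25. -19. 120.  41.  27.  42.]
[-1.0, -0.0, 0.6] [-0.0, 0.0, 0.0] 
[-1.0, -0.0, 0.6] [-0.0, 0.0, 0.0] 
[-1.0, -0.0, 0.6] [-0.0, 0.0, 0.0] 
[-1.0, -0.0, 0.6] [-0.0, 0.0, 0.0] 
[-1.0, -0.0, 0.6] [-0.0, 0.1, 0.0] 
[-0.9, -0.0, 0.5] [-0.0, 0.0, 0.0] 
[-1.0, -0.0, 0.6] [-0.0, 0.1, 0.1] 
[-0.9, -0.0, 0.5] [-0.0, 0.0, 0.0] 
end [ 0.6382 -0.1124  0.1038]
```

View pics/s3.png

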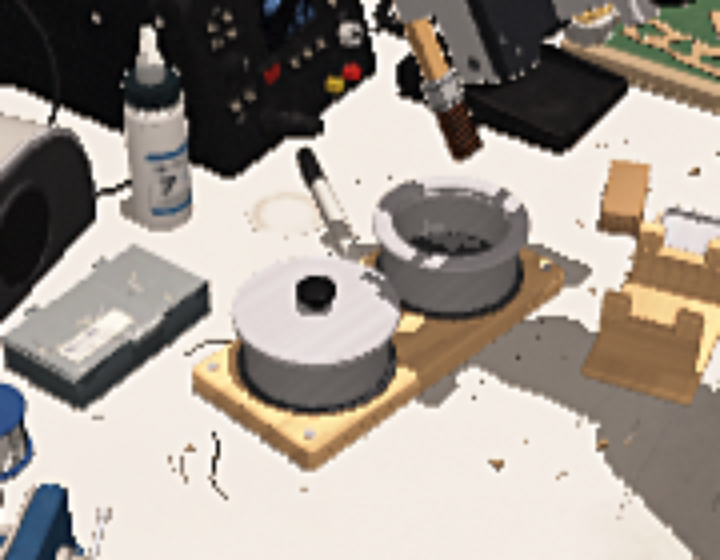

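The bristles (462,152) hang over the mouth of the open pot (450,230). I'll dip vertically.

Emit:
{"api": "step_arm", "payload": {
  "steps": [
    {"translation":[-1,0,0.6],"dr":[0,0,0],"claw":0.5},
    {"translation":[-1,0,0.6],"dr":[0,0,0],"claw":0.5},
    {"translation":[-1,0,0.6],"dr":[0,0,0],"claw":0.5},
    {"translation":[-1,0,0.6],"dr":[0,0,0],"claw":0.5},
    {"translation":[0,0,0],"dr":[0,0,0],"claw":0.5},
    {"translation":[0,0,0],"dr":[0,0,0],"claw":0.5}
  ]
}}

```text
time_s: 10.58
tool_pos: [0.639, -0.1128, 0.1494]
tcp_rot: [2.681, -0.114, 1.545]
ft_force: [-0.1, -0.2, -0.8]
grip_width: 0.013
grip_force: 30.0
```

Run:
```python
from h import *
o=bot.get_obs(); r=R.from_rotvec(o["tcp_rot"]); print("tip",o["tool_pos"]+r.apply(TIP),"bristle dir",-r.as_matrix()[:,0])
p,T=dip(.026); plan(p,T,5,1)
```

```text
tip [ 0.56953111 -0.10692753  0.07305916] bristle dir [-0.49989766  0.0412219  -0.86510293]
10.575 [ 0.639  -0.1128  0.1494] j [-25. -16. 123.  52.  22.  30.]
[-0.8, -0.0, 0.5] [0.0, 0.0, 0.0] 
[-0.8, -0.0, 0.4] [0.0, 0.0, 0.0] 
[-0.8, -0.0, 0.5] [0.0, 0.0, 0.0] 
[-0.8, -0.0, 0.4] [0.0, 0.1, 0.1] 
[-0.9, -0.1, 0.5] [0.0, 0.0, 0.0] 
end [ 0.6384 -0.1118  0.1024]
```

Emit:
{"api": "step_arm", "payload": {
  "steps": [
    {"translation":[-0.8,0,0.5],"dr":[0,0,0],"claw":0.5},
    {"translation":[-0.8,0,0.4],"dr":[0,0,0],"claw":0.5},
    {"translation":[-0.8,0,0.5],"dr":[0,0,0],"claw":0.5},
    {"translation":[-0.8,0,0.4],"dr":[0,0,0],"claw":0.5},
    {"translation":[-0.9,0,0.5],"dr":[0,0,0],"claw":0.5},
    {"translation":[0,0,0],"dr":[0,0,0],"claw":0.5},
    {"translation":[0,0,0],"dr":[0,0,0],"claw":0.5},
    {"translation":[0,0,0],"dr":[0,0,0],"claw":0.5}
  ]
}}

```text
time_s: 11.58
tool_pos: [0.6384, -0.113, 0.1026]
tcp_rot: [2.681, -0.114, 1.545]
ft_force: [-0.9, 0.1, -0.5]
grip_width: 0.0136
grip_force: 30.0
```

Run:
```python
from h import *
o=bot.get_obs(); r=R.from_rotvec(o["tcp_rot"]); print("tip",o["tool_pos"]+r.apply(TIP),"bristle dir",-r.as_matrix()[:,0])
b,w=cloud("scene"); save("s4",b[120:260,230:410],4)
p,T=dip(.125); plan(p,T,8,1)
```

```text
tip [ 0.56901513 -0.1071643   0.02625887] bristle dir [-0.49946327  0.0412338  -0.86535323]
11.625 [ 0.6383 -0.113   0.1025] j [-25. -11. 126.  70.  18.  10.]
[1.1, -0.0, -0.6] [0.0, 0.0, 0.0] 
[1.1, -0.0, -0.6] [0.0, 0.0, 0.0] 
[1.1, -0.0, -0.6] [0.0, 0.0, 0.0] 
[1.1, -0.0, -0.6] [0.0, 0.0, 0.0] 
[1.0, -0.0, -0.6] [0.0, 0.0, 0.0] 
[1.1, -0.0, -0.7] [0.0, 0.0, 0.0] 
[1.0, -0.0, -0.6] [0.0, 0.0, 0.1] 
[1.1, -0.1, -0.7] [0.0, 0.1, 0.0] 
end [ 0.6383 -0.1118  0.2019]
```

View pics/s4.png

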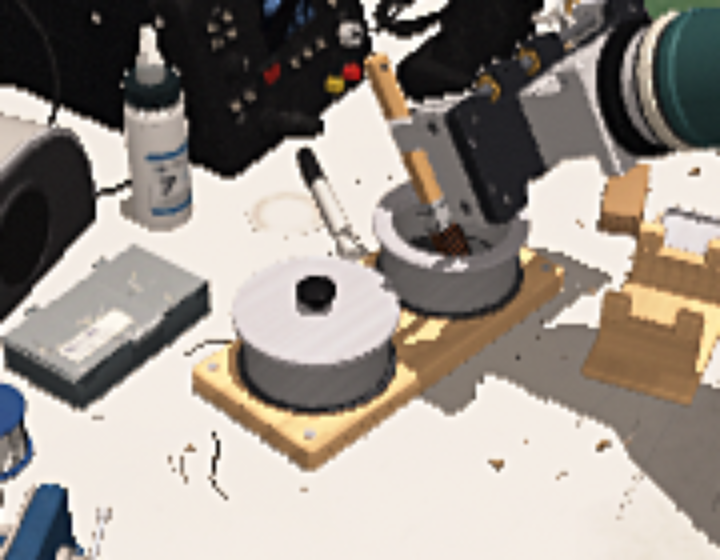

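The bristles are inside the open pot, disappearing behind its rim at (455,245), with the tip at z ≈ 0.026 and no contact force. I'll pull out straight up.

Emit:
{"api": "step_arm", "payload": {
  "steps": [
    {"translation":[0,0,0],"dr":[0,0,0],"claw":0.5},
    {"translation":[1.1,0,-0.6],"dr":[0,0,0],"claw":0.5},
    {"translation":[1.1,0,-0.6],"dr":[0,0,0],"claw":0.5},
    {"translation":[1.1,0,-0.6],"dr":[0,0,0],"claw":0.5},
    {"translation":[1.1,0,-0.6],"dr":[0,0,0],"claw":0.5},
    {"translation":[1.0,0,-0.6],"dr":[0,0,0],"claw":0.5},
    {"translation":[1.1,0,-0.7],"dr":[0,0,0],"claw":0.5},
    {"translation":[1.0,0,-0.6],"dr":[0,0,0],"claw":0.5},
    {"translation":[1.1,0,-0.7],"dr":[0,0,0],"claw":0.5},
    {"translation":[0,0,0],"dr":[0,0,0],"claw":0.5}
  ]
}}

```text
time_s: 12.88
tool_pos: [0.6385, -0.1129, 0.2029]
tcp_rot: [2.68, -0.113, 1.547]
ft_force: [0.2, -0.2, -0.7]
grip_width: 0.0136
grip_force: 30.0
```

```bash
cat >> h.py <<'E'
SEAT=np.array([.447,-.153]);RY=-78.7
def rest(zmid,along=0):  # zmid: centre-of-handle height
    T=down(RY+180); d=np.array([np.cos(np.radians(RY)),np.sin(np.radians(RY))])
    return np.r_[SEAT+along*d,zmid]-T.apply(MID),T
E
python3 - <<'E'
from h import *
p,T=rest(.16); print(p); plan(p,T,20,1)
E
```

```text
[ 0.44680405 -0.15201939  0.138     ]
12.875 [ 0.6385 -0.1129  0.2029] j [-25. -20. 120.  40.  27.  43.]
[-0.8, 0.3, -0.6] [2.8, -2.1, -4.8] 
[-0.8, 0.2, -0.6] [2.7, -2.1, -4.8] 
[-0.8, 0.1, -0.6] [2.7, -2.0, -4.8] 
[-0.8, -0.0, -0.6] [2.8, -2.0, -4.7] 
[-0.9, -0.1, -0.6] [2.8, -2.1, -4.8] 
[-0.9, -0.2, -0.5] [2.7, -2.0, -4.7] 
[-0.9, -0.3, -0.5] [2.8, -2.1, -4.8] 
[-0.8, -0.4, -0.4] [2.7, -2.0, -4.7] 
[-0.8, -0.5, -0.4] [2.8, -2.1, -4.8] 
[-0.8, -0.6, -0.3] [2.7, -2.0, -4.7] 
[-0.8, -0.7, -0.3] [2.8, -2.1, -4.8] 
[-0.7, -0.7, -0.2] [2.7, -2.0, -4.7] 
[-0.6, -0.8, -0.1] [2.8, -2.1, -4.8] 
[-0.6, -0.8, -0.1] [2.7, -2.0, -4.7] 
[-0.5, -0.9, -0.0] [2.8, -2.1, -4.8] 
[-0.4, -0.9, 0.1] [2.7, -2.0, -4.7] 
[-0.4, -1.0, 0.1] [2.8, -2.1, -4.8] 
[-0.3, -1.0, 0.2] [2.7, -2.0, -4.7] 
[-0.2, -1.0, 0.2] [2.8, -2.1, -4.8] 
[-0.0, -0.9, 0.3] [2.7, -2.0, -4.7] 
end [ 0.4471 -0.1515  0.1377]
```

Emit:
{"api": "step_arm", "payload": {
  "steps": [
    {"translation":[-0.8,0.3,-0.6],"dr":[2.8,-2.1,-4.8],"claw":0.5},
    {"translation":[-0.8,0.2,-0.6],"dr":[2.7,-2.1,-4.8],"claw":0.5},
    {"translation":[-0.8,0.1,-0.6],"dr":[2.7,-2.0,-4.8],"claw":0.5},
    {"translation":[-0.8,0,-0.6],"dr":[2.8,-2.0,-4.7],"claw":0.5},
    {"translation":[-0.9,-0.1,-0.6],"dr":[2.8,-2.1,-4.8],"claw":0.5},
    {"translation":[-0.9,-0.2,-0.5],"dr":[2.7,-2.0,-4.7],"claw":0.5},
    {"translation":[-0.9,-0.3,-0.5],"dr":[2.8,-2.1,-4.8],"claw":0.5},
    {"translation":[-0.8,-0.4,-0.4],"dr":[2.7,-2.0,-4.7],"claw":0.5},
    {"translation":[-0.8,-0.5,-0.4],"dr":[2.8,-2.1,-4.8],"claw":0.5},
    {"translation":[-0.8,-0.6,-0.3],"dr":[2.7,-2.0,-4.7],"claw":0.5}
  ]
}}

```text
time_s: 14.12
tool_pos: [0.5415, -0.1328, 0.1679]
tcp_rot: [2.681, 1.322, 0.888]
ft_force: [0.7, 0.1, -1.1]
grip_width: 0.0139
grip_force: 30.0
```

Emit:
{"api": "step_arm", "payload": {
  "steps": [
    {"translation":[-0.8,-0.7,-0.3],"dr":[2.8,-2.1,-4.8],"claw":0.5},
    {"translation":[-0.7,-0.7,-0.2],"dr":[2.7,-2.0,-4.7],"claw":0.5},
    {"translation":[-0.6,-0.8,-0.1],"dr":[2.8,-2.1,-4.8],"claw":0.5},
    {"translation":[-0.6,-0.8,-0.1],"dr":[2.7,-2.0,-4.7],"claw":0.5},
    {"translation":[-0.5,-0.9,0],"dr":[2.8,-2.1,-4.8],"claw":0.5},
    {"translation":[-0.4,-0.9,0.1],"dr":[2.7,-2.0,-4.7],"claw":0.5},
    {"translation":[-0.4,-1.0,0.1],"dr":[2.8,-2.1,-4.8],"claw":0.5},
    {"translation":[-0.3,-1.0,0.2],"dr":[2.7,-2.0,-4.7],"claw":0.5},
    {"translation":[-0.2,-1.0,0.2],"dr":[2.8,-2.1,-4.8],"claw":0.5},
    {"translation":[0,-0.9,0.3],"dr":[2.7,-2.0,-4.7],"claw":0.5}
  ]
}}

```text
time_s: 15.38
tool_pos: [0.4461, -0.1509, 0.1352]
tcp_rot: [-1.986, -2.429, 0.002]
ft_force: [-0.3, 0.5, -0.5]
grip_width: 0.0132
grip_force: 30.0
```

Emit:
{"api": "step_arm", "payload": {
  "steps": [
    {"translation":[0,0,0],"dr":[0,0,0],"claw":0.5},
    {"translation":[0,0,0],"dr":[0,0,0],"claw":0.5}
  ]
}}

```text
time_s: 15.62
tool_pos: [0.4465, -0.151, 0.1358]
tcp_rot: [-1.991, -2.426, -0.002]
ft_force: [-0.2, 0.1, -1.0]
grip_width: 0.0136
grip_force: 30.0
```

Run:
```python
from h import *
a,w=cloud("wrist"); o=bot.get_obs(); r=R.from_rotvec(o["tcp_rot"]);save("w5",a)
t=r.inv().apply((w.reshape(-1,3)-o["tool_pos"])).reshape(w.shape)
q=t[(abs(t[...,0])<.06)&(abs(t[...,1])<.013)&(t[...,2]>-.035)&(t[...,2]<-.012)]
for lo in(-.1,-.06,-.04,.02,.04): k=q[(q[:,0]>lo)&(q[:,0]<lo+.015)]; print(lo,len(k),k.mean(0) if len(k) else "")
m=(w[...,2]>.045)&(w[...,2]<.06)&(abs(w[...,0]-.447)<.05)&(abs(w[...,1]+.153)<.07)
s=w[m]; 
for f in(lambda y:y>-.153,lambda y:y<-.153):
    k=s[f(s[:,1])]; print(len(k), cv2.minAreaRect(k[:,:2].astype(np.float32)) if len(k)>5 else "",np.median(k[:,2]) if len(k) else "")
p,T=rest(.16);print("mid",o["tool_pos"]+r.apply(MID),"dir",np.degrees(np.arctan2(*(-r.as_matrix()[:2,0])[::-1])));plan(p,T,2,2)
```

```text
-0.1 0 
-0.06 200 [-0.0479505   0.00035391 -0.02434934]
-0.04 560 [-0.03246332  0.00027169 -0.02681318]
0.02 715 [ 0.0275376   0.00030677 -0.02696592]
0.04 491 [ 0.04463731  0.00034377 -0.02618776]
501 ((0.44001901149749756, -0.11597584933042526), (0.061595603823661804, 0.009749439544975758), 11.188920974731445) 0.05295966242387944
38 ((0.4547375440597534, -0.186087504029274), (0.06057009845972061, 0.0023705146741122007), 10.577908515930176) 0.04815456993643611
mid [ 0.44671905 -0.15226968  0.15799465] dir -78.78262530050898
15.675 [ 0.4465 -0.1512  0.136 ] j [-26.  -4.  93.   0.  91. -37.]
[-0.04, 0.01, -0.1] [-0.0, -0.1, -0.0] 
[-0.04, 0.01, -0.1] [-0.1, -0.1, -0.1] 
end [ 0.4468 -0.152   0.138 ]
```

View pics/w5.png

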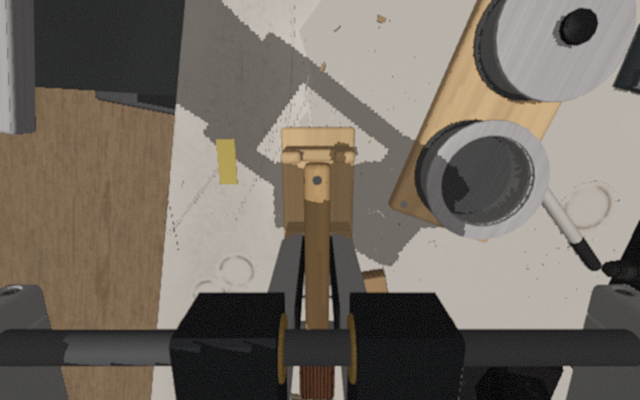

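The brush is lined up over the rest: handle end at (317,180), centred in the near notch at (317,155). The rest measurements match. I'll lower it now.

Emit:
{"api": "step_arm", "payload": {
  "steps": [
    {"translation":[-0.1,0,2],"dr":[0,0,0],"claw":0.5},
    {"translation":[0,0,2.5],"dr":[0,0,0],"claw":0.5},
    {"translation":[0,0,2.5],"dr":[0,0,0],"claw":0.5},
    {"translation":[0,0,1.5],"dr":[0,0,0],"claw":0.5},
    {"translation":[0,0,1],"dr":[0,0,0],"claw":0.5},
    {"translation":[0,0,0.6],"dr":[0,0,0],"claw":0.5},
    {"translation":[0,0,0.4],"dr":[0,0,0],"claw":0.5},
    {"translation":[0,0,0.3],"dr":[0,0,0],"claw":0.5},
    {"translation":[0,0,0],"dr":[0,0,0],"claw":0.5},
    {"translation":[0,0,0],"dr":[0,0,0],"claw":0.5}
  ]
}}

```text
time_s: 16.92
tool_pos: [0.4466, -0.152, 0.0285]
tcp_rot: [-1.991, -2.427, -0.0]
ft_force: [-0.2, 0.6, -0.3]
grip_width: 0.0133
grip_force: 30.0
```

Run:
```python
from h import *
a,w=cloud("scene"); o=bot.get_obs(); r=R.from_rotvec(o["tcp_rot"]);
t=r.inv().apply((w.reshape(-1,3)-o["tool_pos"])).reshape(w.shape)
a2,w2=cloud("wrist")
q=w2[(abs(w2[...,0]-.447)<.05)&(w2[...,1]<-.07)&(w2[...,1]>-.14)&(w2[...,2]>.035)&(w2[...,2]<.075)]
d=np.array([np.cos(np.radians(RY)),np.sin(np.radians(RY))]);l=(q[:,:2]-SEAT)@[-d[1],d[0]];x=(q[:,:2]-SEAT)@d
m=abs(l)<.006
print("handle top z",[ (lo,int((k:=m&(x>lo)&(x<lo+.01)).sum()),q[k,2].mean().round(4)) for lo in(-.06,-.05,-.04,-.03)])
print(o["tool_pos"],o["ft_force"],o["grip_force"],o["moment"])
```

```text
handle top z [(-0.06, 0, np.float64(nan)), (-0.05, 488, np.float64(0.055)), (-0.04, 428, np.float64(0.0559)), (-0.03, 409, np.float64(0.0559))]
[ 0.44660214 -0.15201095  0.0284884 ] [1.40603036 0.28253348 0.55752469] 29.99953329563141 [-0.01011495 -0.12775795  0.00723443]<stdin>:8: RuntimeWarning: Mean of empty slice.
  ret = ret.dtype.type(ret / rcount)
```

Emit:
{"api": "step_arm", "payload": {
  "steps": [
    {"translation":[0,0,0.2],"dr":[0,0,0],"claw":0.5},
    {"translation":[0,0,0.2],"dr":[0,0,0],"claw":0.5},
    {"translation":[0,0,0.1],"dr":[0,0,0],"claw":0.5},
    {"translation":[0,0,0],"dr":[0,0,0],"claw":0.5},
    {"translation":[0,0,0],"dr":[0,0,0],"claw":0.5}
  ]
}}

```text
time_s: 17.65
tool_pos: [0.4464, -0.1519, 0.0232]
tcp_rot: [-1.991, -2.427, -0.0]
ft_force: [0.7, -0.1, -0.0]
grip_width: 0.0138
grip_force: 30.0
```

Emit:
{"api": "step_arm", "payload": {
  "steps": [
    {"translation":[0,0,0],"dr":[0,0,0],"claw":1.6},
    {"translation":[0,0,0],"dr":[0,0,0],"claw":2},
    {"translation":[0,0,0],"dr":[0,0,0],"claw":3},
    {"translation":[0,0,0],"dr":[0,0,0],"claw":4},
    {"translation":[0,0,0],"dr":[0,0,0],"claw":4},
    {"translation":[0,0,-1],"dr":[0,0,0],"claw":4},
    {"translation":[0,0,-2],"dr":[0,0,0],"claw":4},
    {"translation":[0,0,-3],"dr":[0,0,0],"claw":4},
    {"translation":[0,0,-3],"dr":[0,0,0],"claw":4},
    {"translation":[0,0,-3],"dr":[0,0,0],"claw":4}
  ]
}}

```text
time_s: 18.9
tool_pos: [0.4467, -0.1522, 0.145]
tcp_rot: [-1.991, -2.428, -0.001]
ft_force: [0.4, -0.6, 0.3]
grip_width: 0.0401
grip_force: 0.0
```

Emit:
{"api": "step_arm", "payload": {
  "steps": [
    {"translation":[0,0,-4],"dr":[0,0,0],"claw":4},
    {"translation":[3,0,-4],"dr":[0,0,0],"claw":4},
    {"translation":[5,0,0],"dr":[0,0,0],"claw":4},
    {"translation":[5,0,0],"dr":[0,0,0],"claw":4},
    {"translation":[0,0,0],"dr":[0,0,0],"claw":4},
    {"translation":[0,0,0],"dr":[0,0,0],"claw":4}
  ]
}}

```text
time_s: 19.65
tool_pos: [0.4215, -0.0252, 0.2239]
tcp_rot: [-1.991, -2.428, 0.0]
ft_force: [0.1, -0.6, -0.2]
grip_width: 0.0401
grip_force: 0.0
```

Run:
```python
from h import *
b,w=cloud("scene");a,w2=cloud("top")
save("fin",np.vstack([cv2.resize(b[150:230,350:450],(500,400)),cv2.resize(a[225:275,340:440],(400,200))if 0 else cv2.resize(a[215:285,330:450],(500,200))]))
d=np.array([np.cos(np.radians(RY)),np.sin(np.radians(RY))])
q=w2[(w2[...,2]>.036)&(w2[...,2]<.07)];x=(q[:,:2]-SEAT)@d;l=(q[:,:2]-SEAT)@[-d[1],d[0]]
for lo in np.arange(-.06,.11,.02):
    k=(x>lo)&(x<lo+.02)&(abs(l)<.012); print(round(lo,2),k.sum(),q[k,2].mean().round(4),l[k].mean().round(4)) if k.any() else 0
```

```text
(no output)
```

View pics/fin.png

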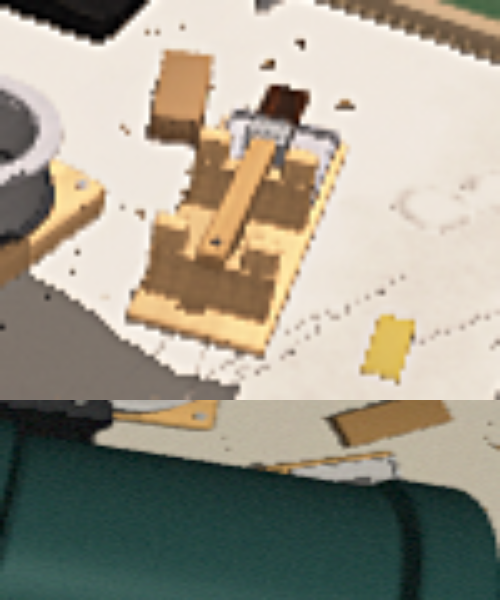

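The scene view shows the handle in both notches, at (215,240) and (265,150), the bristles over the tray at (285,105), and the arm clear. I'm handing in.

```bash
python3 -c "
from cell import bot
print(bot.sign_off())"
```

```text
the job is handed in; nothing more can be done
None
```

The brush was dipped into the open right-hand pot and now lies on the rest, with its handle in both notches and its bristles over the drip tray; I handed the job in at about 20 s, and no verdict came back.

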